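Fill the socket tray and rack it

TASK

Put the two loose sockets into the socket tray, the thick one in the wide pocket and the thin one in the narrow pocket, each standing upright on the pocket's floor. Then lift the tray by its handle and slide it from the front onto the middle pair of rails in the rack, the free pair next above the plain tray, all the way home against the back panel, and let go. Leave the plain tray and the other things on the bench where they are.

Things in the scene. Friction and masses are not known exactly. Their poses are not given: they have to be found in the camera images.
- rack: Fixed grey metal tray rack, 126 mm deep (x), 192 wide (y), 150 high: base, two side cheeks with 176 mm between them, back panel; open at the front and top. Origin: centre of its underside, on the bench. Its x axis points from the open front (x = -63 mm) to the back; the back panel's inner face, which stops the trays, is at x = +58 mm. Its yaw varies.
- rails: Three pairs of steel rails fixed in the rack, 40 mm apart in height, axes as the rack's; the height of the set varies. A pair is two ledges 14 mm wide, 4 thick, one along each cheek (148 mm apart), x = -57 to +57 mm, each with a lip hanging 14 mm along the cheek. Origin: on the rack's axis; ledge tops 30, 70, 110 mm above it. Trays cannot pass down between the ledges.
- rail_mid (a point): Where the centre of the underside of a tray lies when the tray is fully home on the middle pair of rails: at the height of the ledge tops (70 to 100 mm above the bench), midway between the cheeks. Axes as the rack's (x towards the back, z up). This is the pair next above the plain tray.
- plain_tray: Plain flat aluminium tray 110x170 mm, 14 mm high, without handle, already home on the lowest pair of rails. Loose; it stays there. Origin: centre of its underside.
- socket_tray: Socket tray, loose on the bench left of the rack: aluminium sheet 110 mm (x) by 170 (y), 4 thick, whose bare side edges run on the rails (3 mm play at each cheek). On it two black blocks, 50x48 mm, tops 20 mm above the underside, each with a pocket at x = 0, y = +56 (wide) or -56 mm (narrow); a handle between them. About 0.45 kg empty. Origin: centre of underside. Either end may go in first.
- tray_grip (a point): Centre of the tray's handle: a black bar 50 mm long (tray's y), 12 mm thick (tray's x), 22 mm high (36 to 58 mm above the tray's underside), on two steel posts 8 mm thick. This point is 47 mm above the underside at the middle of the tray. Pinch the bar across its thickness, along the tray's x.
- wide_pocket (a point): Centre of the floor of the tray's wide pocket: round, 31 mm bore, 16 mm deep, chamfered mouth; floor 4 mm above the tray's underside.
- narrow_pocket (a point): Centre of the floor of the tray's narrow pocket: round, 23 mm bore, 16 mm deep, chamfered mouth; floor 4 mm above the tray's underside.
- large_socket: Thick steel socket, a plain upright cylinder 28 mm in diameter, 42 mm high, small square on its top, standing loose on the bench in front of the rack. Origin: centre of its underside; z is its axis. Seated, it stands 26 mm out of its pocket.
- small_socket: Thin steel socket, like the other but 20 mm in diameter, 42 mm high. Origin: centre of its underside; z is its axis. The two sockets may have changed places.
- ratchet: Ratchet handle lying along the near edge of the bench, 219 mm long, 38 wide, 35 high, its length along its own y. Bystander, loose.
- spanner_10: Combination spanner lying flat near the bench edge, 167 mm long, 31 wide, 6 high, its length along its own y. Bystander, loose.
- pliers_red: Pliers with red handles lying flat on the left, 195 mm long, 62 wide, 18 high, length along its own y. Bystander, loose.
- screw_box: Blue cardboard box of screws left of the rack, 65x90 mm, 43 high. Bystander, loose.
Things that resemble listed ones, but are neither listed nor needed, are in the scene too. What is shaped like the small_socket but pink or purple is not meant.

How it is judged:
On the way:
1. both sockets stand in their own pockets while the tray is still out of the rack (horizontal distance between large_socket and wide_pocket below 0.005 m and z of large_socket in the frame of wide_pocket below 0.004 m and angle between the z axis of each of large_socket, small_socket and the z axis of socket_tray, either way round below 0.12 rad and horizontal distance between small_socket and narrow_pocket below 0.005 m and z of small_socket in the frame of narrow_pocket below 0.004 m and horizontal distance between socket_tray and rail_mid above 0.11 m), for 0.2 s.
At the end, for the whole second after the job is handed in: Each socket upright in its own pocket (within 5 mm of centre, 4 mm of the floor, 0.12 rad); the tray on the middle rails (height within 4 mm, sideways 7 mm, level and square within 0.06 rad), at most 8 mm short of fully home; all at rest and released (horizontal distance between large_socket and wide_pocket below 0.005 m and z of large_socket in the frame of wide_pocket below 0.004 m and angle between the z axis of each of large_socket, small_socket and the z axis of socket_tray, either way round below 0.12 rad and horizontal distance between small_socket and narrow_pocket below 0.005 m and z of small_socket in the frame of narrow_pocket below 0.004 m and x of socket_tray in the frame of rail_mid between -0.008 and 0.006 m and y of socket_tray in the frame of rail_mid between -0.007 and 0.007 m and z of socket_tray in the frame of rail_mid between -0.004 and 0.004 m and angle between the x axis of socket_tray and the x axis of rack, either way round below 0.06 rad and angle between socket_tray's own z axis and vertical below 0.06 rad and linear speed of each of socket_tray, large_socket, small_socket below 0.02 m/s); the robot touches nothing.
It fails at once if the plain tray is moved more than 20 mm (distance of plain_tray from where it was at the start of the episode above 0.02 m).
It fails at once if the ratchet is moved more than 30 mm (distance of ratchet from where it was at the start of the episode above 0.03 m).
It fails at once if the spanner is moved more than 30 mm (distance of spanner_10 from where it was at the start of the episode above 0.03 m).
It fails at once if the pair of pliers is moved more than 30 mm (distance of pliers_red from where it was at the start of the episode above 0.03 m).
It fails at once if the screw box is moved more than 30 mm (distance of screw_box from where it was at the start of the episode above 0.03 m).
It also fails if it takes over 64 s, if anything falls off the work surface, if the arm or the gripper's body presses on something with over 40 N, if the wrist force passes 120 N, or if a joint passes its speed limit or range.

ROBOT

A 7-joint arm with a two-finger parallel gripper is mounted at the origin on a cart in front of the work surface, level with it; the furniture and walls round the work are solid. World frame = base frame: x ahead of the robot, y to its left, z up, the work surface at z = 0. Lengths are in m, angles in rad, forces in N, time in s.
With the tool pointing down it reaches from about 0.4 to 0.85 m from the base axis. Payload 10.4 kg.
Tool frame: the origin (TCP) lies midway between the tips of the shut fingers; the grasp point (between the pads) lies 19 mm behind it; z points along the fingers, y is the line along which they close (so a half turn about z gives the same grasp; the last joint's range is limited). The gripper opens to 87 mm and grips with 3 to 60 N. Pads are 19 mm wide; open, the fingers measure 117 mm over their backs; the gripper's body (75 mm by 190 mm) begins 51 mm behind the grasp point.
Start: joints at [-1.232, 0.332, -0.065, 1.46, 0.022, 1.35, -0.088], TCP at [0.221, 0.585, 0.223] pointing down, gripper open.
Joint ranges: [-2.6, 2.6], [-0.5, 2.12], [-1.47, 1.34], [0.16, 2.42], [-1.27, 4.41], [0.06, 2.06], [-2.6, 2.6]. Speed limits (rad/s): [2.22, 2.22, 2.79, 2.79, 3.14, 3.14, 3.14].

INTERFACE

Orientations are given as a unit quaternion [x, y, z, w].
In Python, from bench import r gives the robot as it stands.
- The arm moves only by the tool apply_moves, never from a script. Its argument "steps" is a list of rows, each a list of 7 numbers: the turn, a rotation vector about the tool's x, y, z in rad, then the shift along the tool's x, y, z in mm, then the opening, from -1 (shut) to 1 (fully open). In form: [[ax, ay, az, x, y, z, claw], ...]. A call has 1 to 20 rows; each row is the pose to reach, as a shift and turn from the pose commanded when the call began, along the tool's axes at that moment; what a row does not reach only later rows make up. A row lasts 1/12 s, in which the tool goes at most 41.7 mm and 7.16 degrees, less where a joint would pass 70% of its speed; a pose out of reach is approached as far as the arm can. A call with a gripper value outside its range is refused whole. The fingers move at their own pace and stop on an object; "force" is the grip in N (left out, the last holds). Time passes only in rows, so rows that repeat a pose let the fingers close. It gives the time, the measured TCP pose, the force, the opening and the grip force at its end, in the units of the state.
- r.read_state(): the state, without advancing time (a new reading comes with each control period).
- r.camera(name): name is "scene" or "top" or "wrist"; returns a dict with "pixels" (480x640x3 uint8, red, green, blue), "z_map" (480x640 float32, m along the optical axis (not along the pixel's ray), 0 where there is no reading), "fovy" (degrees; the focal length in pixels is half the picture's height over the tangent of half this angle, whatever the lens; pixels are square), "cx", "cy" (the principal point, pixels), "position" and "orientation" of the camera in the world. Camera axes: x right, y down, z forward; pixel columns grow to the right and rows downward; lengths in m; the calibration is good to about 2 mm. A picture is of the moment at which its call begins.
- r.close_job(): hands the job in; it is judged then, once.
The state is a dict: "time": time; "joint_positions": joint angles; "joint_vel": joint speeds; "joint_torque": joint torques, N m; "ee_pos": TCP position; "eef_rot": TCP orientation; "ft_force": force on the tool from outside, world axes, zero at the start; "torque": the same for the moment, N m; "width": finger opening in m; "grip_force": force on a finger pad.
Only numpy, scipy, OpenCV 4.12 (cv2) and the standard library are available. Lean on these libraries where they do the work, as an engineer would, in place of code of your own. Each camera call takes 0.05 s, during which the arm holds its last target. There are 200 camera calls.

## Working session

There is one attempt and no reset: what is moved stays moved. The work goes in short steps, Python scripts to look and compute and a tool call to move; the robot and the scene stay as the last step left them, time stands still between calls to the robot, and variables do not carry over. Pictures are saved under pics/ and viewed, at most 10 in all, crops included, and the job is handed in when it is done.

Besides the shell and the picture viewer there is one more tool, called after "Request:" as name([rows], argument=value, ...), one row to a line, values as JSON. apply_moves: Moves the arm, as the interface text tells. Its arguments: {"type":"object","properties":{"steps":{"type":"array","items":{"type":"array","items":{"type":"number"}}},"force":{"type":"number"}},"required":["steps"]}

```bash
ls; mkdir -p pics
cat > h.py <<'E'
import numpy as np, cv2
from scipy.spatial.transform import Rotation as R
from bench import r
def cam(n):
    c=r.camera(n); c['f']=240/np.tan(np.radians(c['fovy'])/2); c['R']=R.from_quat(c['orientation']).as_matrix(); c['p']=np.array(c['position']); return c
def cloud(c):
    v,u=np.mgrid[0:480,0:640]; z=c['z_map']
    P=np.stack([(u-c['cx'])/c['f']*z,(v-c['cy'])/c['f']*z,z],-1)@c['R'].T+c['p']; P[z==0]=np.nan; return P
def plane(c,u,v,h):
    d=c['R']@np.array([(u-c['cx'])/c['f'],(v-c['cy'])/c['f'],1]); return c['p']+d*(h-c['p'][2])/d[2]
def save(c,n): cv2.imwrite('pics/'+n,c['pixels'][:,:,::-1])
E
python3 - <<'E'
from h import *
s=r.read_state(); print({k:np.round(v,3) for k,v in s.items()})
for n in ['scene','top']:
    c=cam(n); save(c,n+'0.png'); np.savez(n+'0.npz',P=cloud(c),px=c['pixels']); print(n,c['p'].round(3),c['R'].round(2).tolist(),c['f'],c['cx'],c['cy'])
E
```

```text
pics
{'time': np.float64(0.0), 'joint_positions': array([-1.232,  0.333, -0.065,  1.461,  0.022,  1.35 , -0.089]), 'joint_vel': array([ 0.002, -0.001,  0.001, -0.   ,  0.001,  0.   ,  0.002]), 'joint_torque': array([-1.0000e-03, -6.2327e+01,  2.4000e-02, -3.8989e+01, -6.1000e-02,
        4.0000e-02,  0.0000e+00]), 'ee_pos': array([0.221, 0.584, 0.222]), 'eef_rot': array([ 0.18 ,  0.984, -0.001, -0.   ]), 'ft_force': array([ 0.381, -1.139,  0.795]), 'torque': array([ 0.005, -0.05 ,  0.007]), 'grip_force': np.float64(0.0), 'width': np.float64(0.087)}
scene [-0.295 -0.442  0.775] [[0.6, -0.44, 0.67], [-0.8, -0.33, 0.5], [0.0, -0.84, -0.55]] 607.7654296860226 315.27537234050516 236.89010693473168
top [0.41  0.192 1.216] [[-0.0, -1.0, 0.09], [-1.0, 0.0, 0.01], [-0.01, -0.09, -1.0]] 528.2217123685813 310.9098338863966 233.44490867518937
```

View pics/scene0.png

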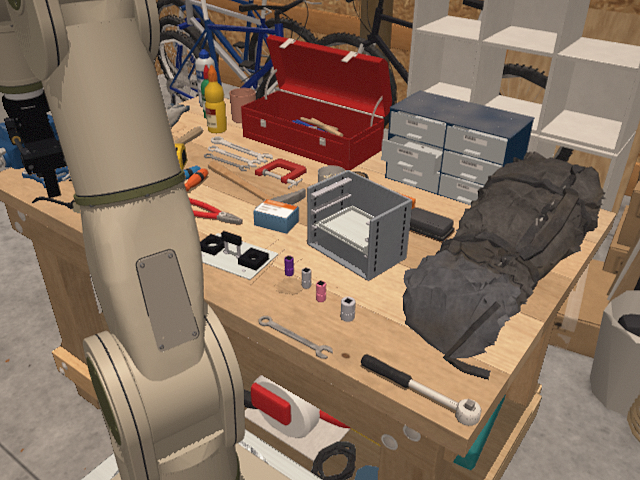

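View pics/top0.png

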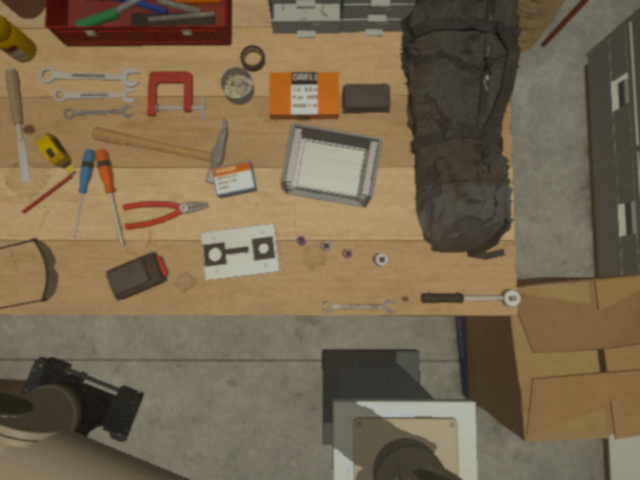

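The scene shows the tray (235,255), thin grey socket (306,278), thick grey socket (347,308), pink and purple decoys at (320,290) and (289,265), and the rack at (360,220) with its open side towards the robot. In the top view the tray is at (240,251), the thin socket at (326,246), the thick one at (381,259) and the rack at (332,165). Next I measure.

Run:
```python
from h import *
d=np.load('top0.npz'); P=d['P']; px=d['px'].astype(int)
c=cam('top')
# sockets
for n,(u,v) in dict(thin=(326,246),thick=(381,259),p1=(301,241),p2=(348,253)).items():
    w=P[v-9:v+10,u-9:u+10].reshape(-1,3); m=w[:,2]>0.033
    print(n,m.sum(),np.nanmedian(w[m],0).round(4),((w[m].max(0)+w[m].min(0))/2).round(4) , (w[m].max(0)-w[m].min(0)).round(3))
# tray: bright low saturation
roi=np.zeros((480,640),bool); roi[215:290,190:290]=1
g=px.max(2)-px.min(2)
h=P[...,2]
m=(roi&(((g<30)&(px.min(2)>140))|((px.max(2)<70)))).astype(np.uint8)
m=cv2.morphologyEx(m,cv2.MORPH_CLOSE,np.ones((5,5)))
cs,_=cv2.findContours(m,0,2); k=max(cs,key=cv2.contourArea); rc=cv2.minAreaRect(k); b=cv2.boxPoints(rc)
pts=np.array([plane(c,u,v,0.004) for u,v in b]); print('tray',rc,pts.round(4).tolist(),pts.mean(0),np.linalg.norm(np.diff(pts,axis=0),axis=1))
hm=roi&(h>0.045)&(h<0.075); print('handle',hm.sum(),np.nanmean(P[hm],0)); 
# rack
R_=np.zeros((480,640),bool); R_[110:220,270:395]=1
t=(R_&(h>0.135)&(h<0.165)).astype(np.uint8); k=cv2.findNonZero(t); rc=cv2.minAreaRect(P[t>0][:,:2].astype(np.float32)*1000); print('rack',rc,np.nanmedian(h[t>0]), cv2.boxPoints(rc).tolist())
hr=h[R_]; print(np.histogram(hr[~np.isnan(hr)],bins=np.arange(0,0.17,.005)))
for n in['top','scene']:
    q=np.load(n+'0.npz')['px']
    a=q[110:290,180:420] if n=='top' else q[160:340,190:430]
    cv2.imwrite(f'pics/{n}z.png',cv2.resize(a[:,:,::-1],(800,600),interpolation=cv2.INTER_CUBIC))
```

```text
thin 62 [0.4947 0.178  0.0403] [0.4947 0.1779 0.0408] [0.019 0.018 0.012]
thick 125 [0.4644 0.0539 0.0408] [0.4644 0.0537 0.0402] [0.027 0.027 0.012]
p1 61 [0.507  0.2335 0.0405] [0.5071 0.2337 0.0417] [0.018 0.018 0.012]
p2 61 [0.4778 0.127  0.0406] [0.478  0.1268 0.04  ] [0.018 0.018 0.012]
tray ((239.56155395507812, 251.49232482910156), (47.00916290283203, 73.67662811279297), 82.87498474121094) [[0.5273, 0.4661, 0.004], [0.5483, 0.297, 0.004], [0.4407, 0.283, 0.004], [0.4199, 0.4506, 0.004]] [0.48403966 0.3741915  0.004     ] [0.17036986 0.10850761 0.16891533]
handle 126 [0.48405627 0.37458401 0.05598911]
rack ((665.1226806640625, 166.53515625), (192.125732421875, 127.5848388671875), 79.72159576416016) 0.14682961634189762 [[585.21337890625, 83.39643859863281], [710.750732421875, 60.63130187988281], [745.031982421875, 249.6738739013672], [619.49462890625, 272.43902587890625]]
(array([2329,  409,   94,   59,   40,   70,   89,  245,   44,   10,  607,
       2175,  442,  259,   70,   42,   45,   72,  160,   74,   53,   48,
         50,   51,   54,  103,  622,  202,  143,  498,  139,    0,    0]), array([0.   , 0.005, 0.01 , 0.015, 0.02 , 0.025, 0.03 , 0.035, 0.04 ,
       0.045, 0.05 , 0.055, 0.06 , 0.065, 0.07 , 0.075, 0.08 , 0.085,
       0.09 , 0.095, 0.1  , 0.105, 0.11 , 0.115, 0.12 , 0.125, 0.13 ,
       0.135, 0.14 , 0.145, 0.15 , 0.155, 0.16 , 0.165]))
```

View pics/topz.png

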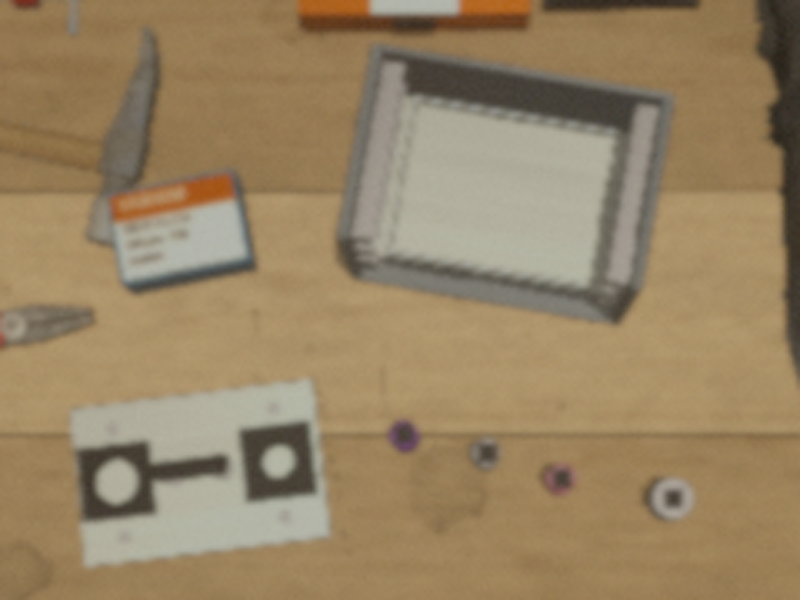

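View pics/scenez.png

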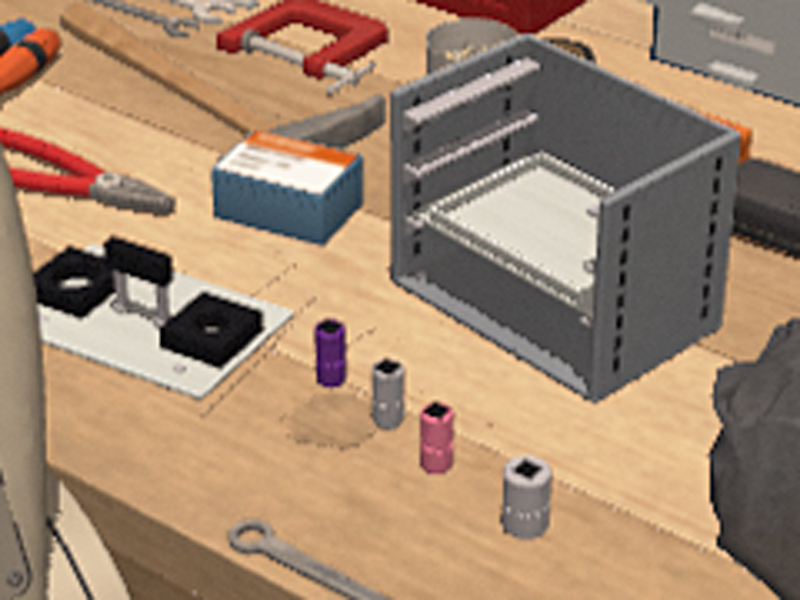

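The zoomed crops show the wide pocket at the tray's left end (115,482 in the top crop) and the narrow one at (280,462). The rack opens towards the robot, and the plain tray is on the lowest rails.

```bash
cat >> h.py <<'E'
def goal(*gs):
    s=r.read_state(); R0=R.from_quat(s['eef_rot']); p=np.array(s['ee_pos'])
    print('t',s['time'].round(2),'tcp',p.round(4),'w',round(float(s['width']),4),'ft',np.round(s['ft_force'],1), 'q',np.round(s['joint_positions'],2))
    for x,y,z,yaw in gs:
        a=np.radians(yaw); ty=np.array([np.cos(a),np.sin(a),0]); tz=np.array([0,0,-1.]); tx=np.cross(ty,tz)
        Rg=R.from_matrix(np.stack([tx,ty,tz],1)); rv=(R0.inv()*Rg).as_rotvec(); d=R0.inv().apply(np.array([x,y,z])-p)*1000
        print('goal',(x,y,z,yaw),'row',rv.round(3).tolist(),d.round(1).tolist())
E
python3 - <<'E'
from h import *
goal((.43,.36,.24,7),(.43,.36,.24,187))
E
```

```text
Traceback (most recent call last):
  File "h.py", line 14, in goal
    print('t',s['time'].round(2),'tcp',p.round(4),'w',round(float(s['width']),4),'ft',np.round(s['ft_force'],1), 'q',np.round(s['joint_positions'],2))
              ^^^^^^^^^^^^^^^
AttributeError: 'float' object has no attribute 'round'
```

```bash
sed -i "s/s\['time'\].round(2)/round(float(s['time']),2)/" h.py
python3 - <<'E'
from h import *
goal((.43,.36,.24,7),(.43,.36,.24,187))
E
```

```text
t 0.15 tcp [0.2211 0.5843 0.222 ] w 0.087 ft [0.2 0.4 0.1] q [-1.23  0.33 -0.06  1.46  0.02  1.35 -0.09]
goal (0.43, 0.36, 0.24, 7) row [-0.001, 0.001, 1.087] [-274.7, -135.9, -17.9]
goal (0.43, 0.36, 0.24, 187) row [-0.001, -0.001, -2.055] [-274.7, -135.9, -17.9]
```

Request:
apply_moves([
  [0, 0, 1.087, -275, -136, -18, 1],
  [0, 0, 1.087, -275, -136, -18, 1],
  [0, 0, 1.087, -275, -136, -18, 1],
  [0, 0, 1.087, -275, -136, -18, 1],
  [0, 0, 1.087, -275, -136, -18, 1],
  [0, 0, 1.087, -275, -136, -18, 1],
  [0, 0, 1.087, -275, -136, -18, 1],
  [0, 0, 1.087, -275, -136, -18, 1],
  [0, 0, 1.087, -275, -136, -18, 1],
  [0, 0, 1.087, -275, -136, -18, 1],
  [0, 0, 1.087, -275, -136, -18, 1],
])

```text
time: 1.07
ee_pos: [0.4298, 0.3603, 0.2403]
eef_rot: [0.661, 0.75, -0.0, -0.0]
ft_force: [-0.7, 0.1, 0.1]
width: 0.0867
grip_force: 0.0
```

Run:
```python
from h import *
c=cam('wrist'); save(c,'w1.png'); np.savez('w1.npz',P=cloud(c),px=c['pixels']); print(c['p'],c['R'].round(2).tolist(),c['f'])
goal((.4947,.178,.12,7))
```

```text
[0.42099741 0.43434507 0.40246956] [[0.99, 0.12, 0.03], [0.12, -0.95, -0.27], [0.0, 0.27, -0.96]] 355.93033137255077
t 1.12 tcp [0.4295 0.3607 0.2403] w 0.0871 ft [-1.  -0.2 -0.2] q [-0.97  0.18  0.22  1.62 -0.04  1.35 -0.62]
goal (0.4947, 0.178, 0.12, 7) row [-0.001, -0.0, 0.005] [-189.5, 41.6, 120.3]
```

View pics/w1.png

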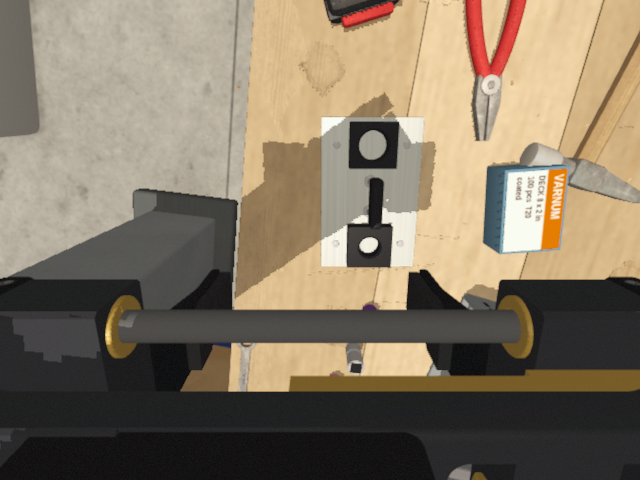

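The wrist view shows the wide pocket at (372,145), the narrow one at (369,245), and the handle between them. I measure the blocks and handle by depth.

Run:
```python
from h import *
for n,(r0,r1,c0,c1) in dict(w1=(100,285,300,440),top0=(215,290,190,290)).items():
    d=np.load(n+'.npz'); P=d['P']; 
    Q=P[r0:r1,c0:c1].reshape(-1,3); Q=Q[~np.isnan(Q[:,0])]
    print(n,'bench z',np.median(Q[np.abs(Q[:,2])<.003][:,2]))
    ax=np.array([[.992,.123],[-.123,.992]]); L=(Q[:,:2]-[.484,.3742])@ax.T
    px=d['px'][r0:r1,c0:c1].reshape(-1,3)
    dark=np.zeros(len(L),bool)
    for nm,y0 in [('wide',.056),('narrow',-.056)]:
        m=(Q[:,2]>.014)&(Q[:,2]<.025)&(abs(L[:,1]-y0)<.035)&(abs(L[:,0])<.04)
        rc=cv2.minAreaRect((Q[m,:2]*1000).astype(np.float32)); print(nm,m.sum(),np.round(rc[0],1),np.round(rc[1],1),round(rc[2],1),'z',np.median(Q[m,2]).round(4))
    m=(Q[:,2]>.05)&(Q[:,2]<.065)&(abs(L[:,1])<.04)
    rc=cv2.minAreaRect((Q[m,:2]*1000).astype(np.float32)); print('handle',m.sum(),rc,np.median(Q[m,2]))
d=np.load('scene0.npz');Q=d['P'].reshape(-1,3)
for n,(x,y) in dict(thin=(.4947,.178),thick=(.4644,.0539)).items():
    m=(np.hypot(Q[:,0]-x,Q[:,1]-y)<.025)&(Q[:,2]>.038)&(Q[:,2]<.048); m2=(np.hypot(Q[:,0]-x,Q[:,1]-y)<.03)&(Q[:,2]>.01)&(Q[:,2]<.048)
    print(n,m.sum(),np.median(Q[m],0).round(4),cv2.minEnclosingCircle((Q[m,:2]*1000).astype(np.float32)),cv2.minEnclosingCircle((Q[m2,:2]*1000).astype(np.float32)))
```

```text
w1 bench z -1.759285319827275e-05
wide 1628 [478.7 429.5] [50.3 47.8] 7.1 z 0.0198
narrow 1530 [492.2 318.6] [50.4 48.9] 6.8 z 0.0196
handle 625 ((485.2406005859375, 374.3951416015625), (12.333162307739258, 49.337493896484375), 6.765084266662598) 0.05739674182131993
top0 bench z 0.00015333065156353243
wide 328 [477.4 431.1] [50.  48.6] 7.0 z 0.0188
narrow 386 [491.  320.3] [50.  48.3] 7.2 z 0.0191
handle 121 ((484.341064453125, 374.8817138671875), (12.119685173034668, 48.61952590942383), 7.01045036315918) 0.05658533896088991
thin 56 [0.4941 0.1729 0.0418] ((496.3341979980469, 173.5440673828125), 12.950735092163086) ((496.3341979980469, 173.5440673828125), 12.950735092163086)
thick 129 [0.4633 0.0488 0.0416] ((465.6112976074219, 49.92085647583008), 17.092119216918945) ((465.270751953125, 49.38557434082031), 17.646425247192383)
```

Request:
apply_moves([
  [0, 0, 0.005, -190, 42, 140, 1],
  [0, 0, 0.005, -190, 42, 140, 1],
  [0, 0, 0.005, -190, 42, 140, 1],
  [0, 0, 0.005, -190, 42, 140, 1],
  [0, 0, 0.005, -190, 42, 140, 1],
  [0, 0, 0.005, -190, 42, 140, 1],
  [0, 0, 0.005, -190, 42, 140, 1],
  [0, 0, 0.005, -190, 42, 140, 1],
])

```text
time: 1.78
ee_pos: [0.4945, 0.1758, 0.0995]
eef_rot: [0.664, 0.748, -0.001, -0.0]
ft_force: [-0.4, 1.3, 0.4]
width: 0.087
grip_force: 0.0
```

```bash
cat >> h.py <<'E'
def sock(x,y,rad,zt=.042):
    c=cam('wrist'); Q=cloud(c).reshape(-1,3)
    m=(np.hypot(Q[:,0]-x,Q[:,1]-y)<rad)&(abs(Q[:,2]-zt)<.004); A=(Q[m,:2]*1000).astype(np.float32)
    print('wrist sock',m.sum(),cv2.minEnclosingCircle(A) if m.sum()>3 else None, np.median(Q[m],0)); return c
E
python3 - <<'E'
from h import *
c=sock(.495,.177,.02); save(c,'w2.png')
goal((.4947,.178,.022,7))
E
```

```text
wrist sock 696 ((496.50994873046875, 175.98800659179688), 10.05042552947998) [0.4963814 0.1766681 0.0419307]
t 1.83 tcp [0.4947 0.1775 0.1005] w 0.0867 ft [1.1 0.5 0.1] q [-0.74  0.22  0.34  1.89 -0.09  1.05 -0.24]
goal (0.4947, 0.178, 0.022, 7) row [-0.001, -0.0, -0.003] [0.4, 0.1, 78.5]
```

Request:
apply_moves([
  [0, 0, 0, -1.7, 1.6, 40, 0.3],
  [0, 0, 0, -1.7, 1.6, 78, 0.3],
  [0, 0, 0, -1.7, 1.6, 78, 0.3],
  [0, 0, 0, -1.7, 1.6, 78, -1],
  [0, 0, 0, -1.7, 1.6, 78, -1],
  [0, 0, 0, -1.7, 1.6, 78, -1],
  [0, 0, 0, -1.7, 1.6, 78, -1],
  [0, 0, 0, -1.7, 1.6, 78, -1],
  [0, 0, 0, -1.7, 1.6, 78, -1],
  [0, 0, 0, -1.7, 1.6, 40, -1],
  [0, 0, 0, -1.7, 1.6, 0, -1],
  [0, 0, 0, -1.7, 1.6, -20, -1],
  [0, 0, 0, -1.7, 1.6, -20, -1],
], force=25)

```text
time: 2.92
ee_pos: [0.4996, 0.1761, 0.126]
eef_rot: [0.665, 0.747, 0.004, 0.001]
ft_force: [1.0, 0.0, -0.1]
width: 0.0086
grip_force: 0.0
```

Run:
```python
from h import *
c=sock(.4965,.176,.02,.14)
goal((.492,.3186,.12,7))
```

```text
wrist sock 290 ((498.50006103515625, 186.73214721679688), 13.012340545654297) [0.49445649 0.18594856 0.14003733]
t 2.97 tcp [0.4984 0.1757 0.1234] w 0.0054 ft [-0.3  0.7 -0. ] q [-0.74  0.2   0.35  1.86 -0.08  1.09 -0.24]
goal (0.492, 0.3186, 0.12, 7) row [0.005, -0.002, -0.005] [142.6, 10.2, 3.8]
```

Run:
```python
from h import *
c=cam('wrist'); save(c,'w3.png'); s=r.read_state(); print(s['width'],s['grip_force'],s['ee_pos'])
for n in ['top']:
    P=cloud(cam(n)); w=P[225:270,290:400].reshape(-1,3); m=w[:,2]>.012
    A=w[m]
    for x,y in [(.495,.177),(.4644,.0539)]:
        k=np.hypot(A[:,0]-x,A[:,1]-y)<.03; print(k.sum(),np.median(A[k],0).round(4),A[k,2].max())
```

```text
0.0031364406379762104 0.0 [0.49733591 0.17535427 0.12154032]
529 [0.4784 0.1775 0.5326] 0.5430468849250624
21 [0.4667 0.0429 0.0402] 0.04383037575541149
```

View pics/w3.png

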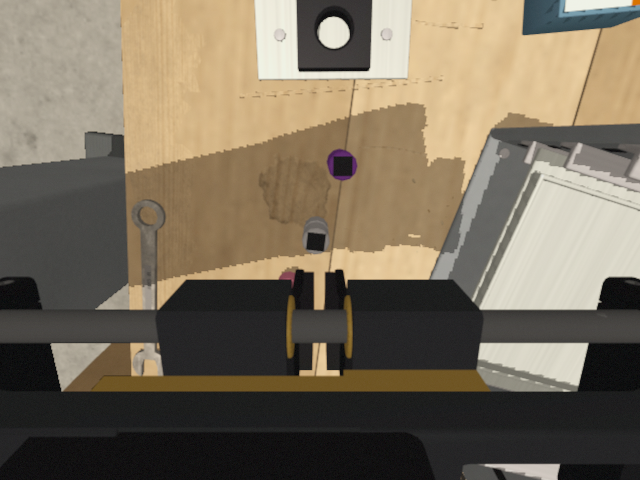

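The thin socket is still standing at (315,240). I lifted before the slow fingers had closed on it, so I reopen and measure again.

Run:
```python
from h import *
c=sock(.4965,.176,.02)
goal((.4965,.176,.1,7),(.4965,.176,.022,7))
```

```text
wrist sock 594 ((496.55487060546875, 175.7537384033203), 10.208574295043945) [0.49640318 0.17666893 0.0419406 ]
t 3.12 tcp [0.4962 0.1748 0.1197] w 0.0009 ft [ 0.  -0.5 -0.2] q [-0.74  0.2   0.35  1.87 -0.08  1.09 -0.24]
goal (0.4965, 0.176, 0.1, 7) row [-0.001, 0.0, -0.005] [1.1, 0.4, 19.7]
goal (0.4965, 0.176, 0.022, 7) row [-0.001, 0.0, -0.005] [1.2, 0.5, 97.7]
```

Request:
apply_moves([
  [0, 0, 0, 1, 0.5, 30, 0.1],
  [0, 0, 0, 1, 0.5, 40, 0.1],
  [0, 0, 0, 1, 0.5, 40, 0.1],
  [0, 0, 0, 1, 0.5, 40, 0.1],
  [0, 0, 0, 1, 0.5, 40, 0.1],
  [0, 0, 0, 1, 0.5, 40, 0.1],
  [0, 0, 0, 1, 0.5, 40, 0.1],
  [0, 0, 0, 1, 0.5, 40, 0.1],
  [0, 0, 0, 1, 0.5, 70, 0.1],
  [0, 0, 0, 1, 0.5, 98, 0.1],
  [0, 0, 0, 1, 0.5, 98, -1],
  [0, 0, 0, 1, 0.5, 98, -1],
  [0, 0, 0, 1, 0.5, 98, -1],
  [0, 0, 0, 1, 0.5, 98, -1],
  [0, 0, 0, 1, 0.5, 98, -1],
  [0, 0, 0, 1, 0.5, 98, -1],
  [0, 0, 0, 1, 0.5, 98, -1],
  [0, 0, 0, 1, 0.5, 98, -1],
  [0, 0, 0, 1, 0.5, 98, -1],
], force=25)

```text
time: 4.7
ee_pos: [0.4981, 0.1765, 0.0237]
eef_rot: [0.665, 0.747, 0.001, 0.0]
ft_force: [-1.6, 0.2, 7.1]
width: 0.0193
grip_force: 24.8
```

Run:
```python
from h import *
c=sock(.4965,.176,.02)
goal((.4965,.176,.11,7),(.492,.3186,.11,7))
s=r.read_state();print(s['grip_force'])
```

```text
wrist sock 1160 ((495.31219482421875, 186.8687744140625), 16.65053367614746) [0.49722824 0.18215392 0.04198013]
t 4.75 tcp [0.4981 0.1766 0.0237] w 0.0194 ft [-0.9 -0.5  7.3] q [-0.72  0.34  0.33  1.94 -0.14  0.89 -0.2 ]
goal (0.4965, 0.176, 0.11, 7) row [0.002, -0.001, -0.005] [-0.3, -1.5, -86.3]
goal (0.492, 0.3186, 0.11, 7) row [0.002, -0.001, -0.005] [141.9, 10.7, -86.1]
24.84494537115097
```

Request:
apply_moves([
  [0, 0, 0, 0, 0, -40, -1],
  [0, 0, 0, 0, 0, -80, -1],
  [0, 0, 0, 42, 3, -86, -1],
  [0, 0, 0, 82, 6, -86, -1],
  [0, 0, 0, 122, 9, -86, -1],
  [0, 0, -0.005, 142, 11, -70, -1],
  [0, 0, -0.005, 142, 11, -46, -1],
  [0, 0, -0.005, 142, 11, -46, -1],
  [0, 0, -0.005, 142, 11, -46, -1],
  [0, 0, -0.005, 142, 11, -46, -1],
])

```text
time: 5.58
ee_pos: [0.4924, 0.3174, 0.0696]
eef_rot: [0.663, 0.748, 0.0, 0.0]
ft_force: [0.1, -0.3, 1.1]
width: 0.0192
grip_force: 24.8
```

Run:
```python
from h import *
c=cam('wrist'); P=cloud(c); px=c['pixels'].astype(int); save(c,'w4.png')
goal((.492,.3186,.06,7))
m=(np.abs(P[...,2]-.089)<.006)&(np.hypot(P[...,0]-.492,P[...,1]-.3186)<.025)
br=m&(px.min(2)>70)
A=(P[br][:,:2]*1000).astype(np.float32); print(m.sum(),br.sum(),cv2.minEnclosingCircle(A),A.min(0),A.max(0))
a=c['pixels'][180:330,220:420]; cv2.imwrite('pics/w4c.png',cv2.resize(a[:,:,::-1],(800,600)))
Q=P.reshape(-1,3)
m=(Q[:,2]>.014)&(Q[:,2]<.025)&(abs(Q[:,1]-.4296)<.035)&(abs(Q[:,0]-.478)<.04)
print('wide',m.sum(),cv2.minAreaRect((Q[m,:2]*1000).astype(np.float32)))
m=(Q[:,2]>.05)&(Q[:,2]<.065)&(abs(Q[:,1]-.374)<.04)&(abs(Q[:,0]-.485)<.03)
print('handle',m.sum(),cv2.minAreaRect((Q[m,:2]*1000).astype(np.float32)))
```

```text
t 5.63 tcp [0.4927 0.3176 0.07  ] w 0.0196 ft [ 0.1 -1.  -1.1] q [-0.88  0.38  0.27  1.75 -0.12  1.02 -0.44]
goal (0.492, 0.3186, 0.06, 7) row [0.002, -0.001, -0.002] [1.1, -0.6, 10.0]
1500 514 ((491.6878662109375, 327.99554443359375), 18.85611343383789) [472.9143 315.3315] [510.3948  330.36203]
wide 6402 ((478.7824401855469, 429.6739501953125), (50.16986083984375, 48.542667388916016), 6.961874485015869)
handle 2479 ((485.5464782714844, 374.2173767089844), (11.993579864501953, 49.277278900146484), 7.196751117706299)
```

View pics/w4c.png

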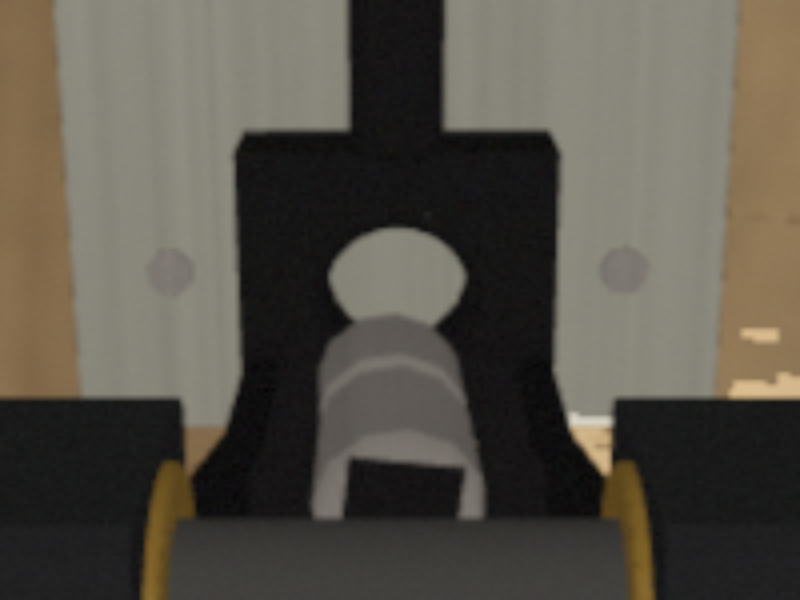

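The crop shows the held thin socket with its bottom rim at crop (395,315). The empty pocket floor ellipse is centred at about (397,280).

Run:
```python
from h import *
c=cam('wrist')
print(plane(c,318.75,258.75,.0463), 'rim +y -> centre y minus .010')
for row in (270,):
    print(plane(c,220+319.5/4,270,.0463)[:2],plane(c,220+463/4,270,.0463)[:2])
goal((.492,.3186,.0277,7))
```

```text
[0.49214178 0.32516917 0.0463    ] rim +y -> centre y minus .010
[0.48245484 0.31731297] [0.50236465 0.31966623]
t 5.68 tcp [0.4927 0.3179 0.0701] w 0.0194 ft [0.6 0.2 0.2] q [-0.88  0.38  0.27  1.75 -0.12  1.02 -0.44]
goal (0.492, 0.3186, 0.0277, 7) row [0.002, -0.001, -0.002] [0.8, -0.7, 42.4]
```

Request:
apply_moves([
  [0, 0, 0, 2.2, 0.3, 12, -1],
  [0, 0, 0, 2.2, 0.3, 22, -1],
  [0, 0, 0, 2.2, 0.3, 24, -1],
  [0, 0, 0, 2.2, 0.3, 27, -1],
  [0, 0, 0, 2.2, 0.3, 30, -1],
  [0, 0, 0, 2.2, 0.3, 32, -1],
  [0, 0, 0, 2.2, 0.3, 32, -1],
])

```text
time: 6.27
ee_pos: [0.492, 0.3203, 0.0363]
eef_rot: [0.663, 0.749, 0.0, 0.0]
ft_force: [0.8, -1.5, -1.8]
width: 0.0196
grip_force: 24.8
```

Request:
apply_moves([
  [0, 0, 0, 0, 0, 4, -1],
  [0, 0, 0, 0, 0, 7, -1],
  [0, 0, 0, 0, 0, 9, -1],
  [0, 0, 0, 0, 0, 10, -1],
  [0, 0, 0, 0, 0, 10, -1],
  [0, 0, 0, 0, 0, 10, -1],
])

```text
time: 6.77
ee_pos: [0.4919, 0.3207, 0.0276]
eef_rot: [0.663, 0.749, 0.0, -0.0]
ft_force: [-2.2, -3.8, 11.6]
width: 0.0195
grip_force: 25.0
```

Request:
apply_moves([
  [0, 0, 0, 0, 0, -1, 0.2],
  [0, 0, 0, 0, 0, -1, 0.2],
  [0, 0, 0, 0, 0, -1, 0.2],
  [0, 0, 0, 0, 0, -1, 0.2],
  [0, 0, 0, 0, 0, -1, 0.2],
  [0, 0, 0, 0, 0, -30, 0.2],
  [0, 0, 0, 0, 0, -70, 0.2],
  [0, 0, 0, -30, 0, -80, 0.2],
  [0, 0, 0, -70, 0, -80, 0.2],
  [0, 0, 0, -110, 2, -80, 0.2],
  [0, 0, 0, -150, 4, -80, 0.2],
  [0, 0, 0, -190, 5, -80, 0.2],
  [0, 0, 0, -230, 6, -80, 0.2],
  [0, 0, 0, -263, 7, -80, 0.2],
  [0, 0, 0, -263, 7, -80, 0.2],
  [0, 0, 0, -263, 7, -80, 0.2],
])

```text
time: 8.1
ee_pos: [0.5308, 0.0583, 0.1066]
eef_rot: [0.664, 0.747, -0.0, 0.0]
ft_force: [0.1, 1.0, 0.5]
width: 0.0522
grip_force: 0.0
```

Run:
```python
from h import *
c=sock(.4655,.052,.025)
P=cloud(c).reshape(-1,3); m=(np.hypot(P[:,0]-.4924,P[:,1]-.3186)<.02)&(P[:,2]>.038); print('thin',m.sum(), P[m].mean(0) if m.any() else 0)
goal((.4662,.0519,.022,7))
P=cloud(cam('top')).reshape(-1,3); m=(np.hypot(P[:,0]-.4924,P[:,1]-.3186)<.02)&(P[:,2]>.03); print('thin',m.sum(), np.median(P[m],0) if m.any() else 0)
```

```text
wrist sock 1308 ((465.8337097167969, 51.63385772705078), 14.133976936340332) [0.46627644 0.05255296 0.0417853 ]
thin 0 0
t 8.15 tcp [0.5306 0.0603 0.1065] w 0.0522 ft [0.7 0.7 0.2] q [-0.57  0.24  0.42  1.86 -0.11  1.06  0.02]
goal (0.4662, 0.0519, 0.022, 7) row [-0.0, -0.0, -0.001] [-0.7, -64.9, 84.5]
thin 68 [0.48907533 0.3203847  0.04492273]
```

Request:
apply_moves([
  [0, 0, 0, -0.5, -38, 0, 0.2],
  [0, 0, 0, -0.5, -65.4, 20, 0.2],
  [0, 0, 0, -0.5, -65.4, 50, 0.2],
  [0, 0, 0, -0.5, -65.4, 83, 0.2],
  [0, 0, 0, -0.5, -65.4, 83, 0.2],
  [0, 0, 0, -0.5, -65.4, 83, -1],
  [0, 0, 0, -0.5, -65.4, 83, -1],
  [0, 0, 0, -0.5, -65.4, 83, -1],
  [0, 0, 0, -0.5, -65.4, 83, -1],
  [0, 0, 0, -0.5, -65.4, 83, -1],
  [0, 0, 0, -0.5, -65.4, 83, -1],
  [0, 0, 0, -0.5, -65.4, 83, -1],
  [0, 0, 0, -0.5, -65.4, 83, -1],
  [0, 0, 0, -0.5, -65.4, 83, -1],
])

```text
time: 9.37
ee_pos: [0.4666, 0.0523, 0.0246]
eef_rot: [0.663, 0.749, 0.001, 0.0]
ft_force: [-1.2, -0.3, 8.0]
width: 0.0273
grip_force: 25.0
```

Run:
```python
from h import *
goal((.4783,.431,.13,7))
```

```text
t 9.37 tcp [0.4666 0.0523 0.0246] w 0.0273 ft [-1.2 -0.3  8. ] q [-0.59  0.22  0.41  2.09 -0.12  0.85  0.02]
goal (0.4783, 0.431, 0.13, 7) row [0.002, -0.001, -0.0] [374.6, 57.8, -105.1]
```

Request:
apply_moves([
  [0, 0, 0, 0, 0, -40, -1],
  [0, 0, 0, 0, 0, -80, -1],
  [0, 0, 0, 20, 3, -105, -1],
  [0, 0, 0, 60, 9, -105, -1],
  [0, 0, 0, 100, 15, -105, -1],
  [0, 0, 0, 140, 22, -105, -1],
  [0, 0, 0, 180, 28, -105, -1],
  [0, 0, 0, 220, 34, -105, -1],
  [0, 0, 0, 260, 40, -105, -1],
  [0, 0, 0, 300, 46, -105, -1],
  [0, 0, 0, 340, 52, -105, -1],
  [0, 0, 0, 374.6, 57.8, -90, -1],
  [0, 0, 0, 374.6, 57.8, -60, -1],
  [0, 0, 0, 374.6, 57.8, -43, -1],
  [0, 0, 0, 374.6, 57.8, -43, -1],
  [0, 0, 0, 374.6, 57.8, -43, -1],
  [0, 0, 0, 374.6, 57.8, -43, -1],
])

```text
time: 10.78
ee_pos: [0.4784, 0.4309, 0.0682]
eef_rot: [0.663, 0.749, 0.001, 0.0]
ft_force: [0.3, 0.7, -0.8]
width: 0.0272
grip_force: 24.9
```

Run:
```python
from h import *
c=cam('wrist'); save(c,'w5.png'); 
goal((.4783,.431,.0286,7))
a=c['pixels'][180:330,220:420]; cv2.imwrite('pics/w5c.png',cv2.resize(a[:,:,::-1],(800,600)))
for u,v in [(318.75,258.75),(318.75,270)]: print(plane(c,u,v,.043))
np.savez('c5.npz',p=c['p'],R=c['R'],f=c['f'],cx=c['cx'],cy=c['cy'])
```

```text
t 10.83 tcp [0.4786 0.4311 0.0686] w 0.0271 ft [ 0.4 -1.1 -0.5] q [-0.96  0.49  0.2   1.59 -0.11  1.07 -0.61]
goal (0.4783, 0.431, 0.0286, 7) row [0.002, -0.002, -0.001] [-0.1, -0.4, 40.0]
[0.4779306  0.43794272 0.043     ]
[0.47873035 0.43127515 0.043     ]
```

View pics/w5c.png

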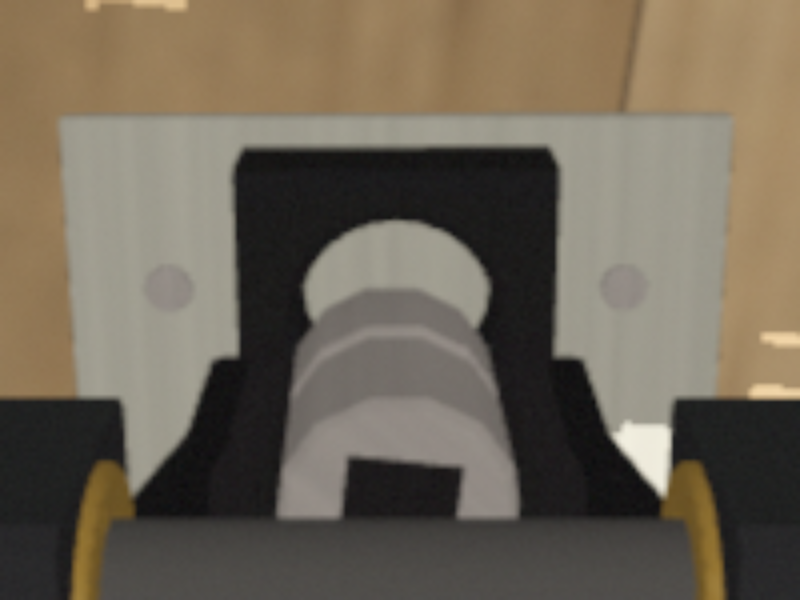

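The crop shows the thick socket lined up over the wide pocket, with its bottom rim at (393,287) and the pocket centre near (397,290). I lower it.

Request:
apply_moves([
  [0, 0, 0, 0.2, 0, 12, -1],
  [0, 0, 0, 0.2, 0, 20, -1],
  [0, 0, 0, 0.2, 0, 23, -1],
  [0, 0, 0, 0.2, 0, 26, -1],
  [0, 0, 0, 0.2, 0, 29, -1],
  [0, 0, 0, 0.2, 0, 30, -1],
  [0, 0, 0, 0.2, 0, 30, -1],
])

```text
time: 11.42
ee_pos: [0.4775, 0.4309, 0.0363]
eef_rot: [0.663, 0.749, -0.0, 0.0]
ft_force: [0.7, -0.7, -1.6]
width: 0.0274
grip_force: 24.9
```

Request:
apply_moves([
  [0, 0, 0, 0, 0, 4, -1],
  [0, 0, 0, 0, 0, 7, -1],
  [0, 0, 0, 0, 0, 9.5, -1],
  [0, 0, 0, 0, 0, 9.5, -1],
  [0, 0, 0, 0, 0, 9.5, -1],
  [0, 0, 0, 0, 0, 8, 0.2],
  [0, 0, 0, 0, 0, 8, 0.2],
  [0, 0, 0, 0, 0, 8, 0.2],
  [0, 0, 0, 0, 0, 8, 0.2],
  [0, 0, 0, 0, 0, 8, 0.2],
  [0, 0, 0, 0, 0, -30, 0.2],
  [0, 0, 0, 0, 0, -70, 0.2],
  [0, 0, 0, -25, 0, -94, 0.2],
  [0, 0, 0, -57, 0, -94, 0.2],
  [0, 0, 0, -57, 0, -94, 0.2],
  [0, 0, 0, -57, 0, -94, 0.2],
  [0, 0, 0, -57, 0, -94, 0.2],
])

```text
time: 12.83
ee_pos: [0.4841, 0.3747, 0.1302]
eef_rot: [0.663, 0.749, -0.0, -0.0]
ft_force: [-0.3, -0.6, 0.5]
width: 0.0523
grip_force: 0.0
```

Run:
```python
from h import *
c=cam('wrist'); save(c,'w6.png'); Q=cloud(c).reshape(-1,3)
m=(Q[:,2]>.05)&(Q[:,2]<.065)&(abs(Q[:,1]-.374)<.04)&(abs(Q[:,0]-.485)<.03)
print('handle',m.sum(),cv2.minAreaRect((Q[m,:2]*1000).astype(np.float32)))
m=(np.hypot(Q[:,0]-.4786,Q[:,1]-.4296)<.025)&(Q[:,2]>.04)&(Q[:,2]<.06)
print('thick',m.sum(),cv2.minEnclosingCircle((Q[m,:2]*1000).astype(np.float32)),Q[m,2].min(),np.median(Q[m,2]),Q[m,2].max())
m=(np.hypot(Q[:,0]-.4924,Q[:,1]-.3186)<.025)&(Q[:,2]>.04)&(Q[:,2]<.06)
print('thin',m.sum(),cv2.minEnclosingCircle((Q[m,:2]*1000).astype(np.float32)) if m.any() else 0)
goal((.4855,.3747,.029,7.))
# rack, several views
for n in ['top','scene']:
    P=cloud(cam(n)).reshape(-1,3)
    a=np.radians(-10.28); X=np.array([np.cos(a),np.sin(a)]); Y=np.array([-X[1],X[0]])
    L=(P[:,:2]-[.6651,.1665]); lx=L@X; ly=L@Y
    k=(abs(lx)<.05)&(abs(abs(ly)-.080)<.006)&(P[:,2]>.02)&(P[:,2]<.145)
    print(n,'ledge z',np.histogram(P[k&(ly>0),2],bins=np.arange(.04,.15,.004)))
    k=(P[:,2]>.140)&(P[:,2]<.156)&(abs(lx)<.075)&(abs(ly)<.11)
    print(n,'rim',k.sum(),cv2.minAreaRect((P[k,:2]*1000).astype(np.float32)),np.median(P[k,2]))
```

```text
handle 1165 ((485.38165283203125, 374.426025390625), (11.476959228515625, 49.513221740722656), 6.645115375518799)
thick 1294 ((477.225830078125, 430.2462463378906), 13.873892784118652) 0.040305179052001594 0.04595705670111175 0.04870353434267191
thin 280 ((490.6921081542969, 320.64495849609375), 9.725370407104492)
t 12.88 tcp [0.4838 0.3752 0.13  ] w 0.0518 ft [-0.7 -0.4  0.1] q [-0.92  0.37  0.23  1.62 -0.09  1.16 -0.54]
goal (0.4855, 0.3747, 0.029, 7.0) row [-0.001, -0.0, 0.001] [-0.8, 1.8, 101.0]
top ledge z (array([  0,   0,   1,  19,  34,   2,   0,   0,   0,   0,   0,   1,  20,
        44,   3,   0,   0,   0,   0,   0,   0,   1,  76, 176,  16,   0,
         0]), array([0.04 , 0.044, 0.048, 0.052, 0.056, 0.06 , 0.064, 0.068, 0.072,
       0.076, 0.08 , 0.084, 0.088, 0.092, 0.096, 0.1  , 0.104, 0.108,
       0.112, 0.116, 0.12 , 0.124, 0.128, 0.132, 0.136, 0.14 , 0.144,
       0.148]))
top rim 773 ((665.086181640625, 166.6099090576172), (192.47535705566406, 126.774658203125), 79.6893310546875) 0.14791461887689739
scene ledge z (array([  0,   0,   0,   4,  56,  29,  26,  23,  26,  31,   4,   1,   9,
       105,  31,  25,  32,  24,  26,  30,  10,   0,   3, 106,  35,  29,
         7]), array([0.04 , 0.044, 0.048, 0.052, 0.056, 0.06 , 0.064, 0.068, 0.072,
       0.076, 0.08 , 0.084, 0.088, 0.092, 0.096, 0.1  , 0.104, 0.108,
       0.112, 0.116, 0.12 , 0.124, 0.128, 0.132, 0.136, 0.14 , 0.144,
       0.148]))
scene rim 798 ((665.4703369140625, 162.36764526367188), (195.4864501953125, 129.14566040039062), 80.04840850830078) 0.146588992932484
```

Request:
apply_moves([
  [0, 0, 0, -0.5, 1.6, 40, 0.2],
  [0, 0, 0, -0.5, 1.6, 75, 0.2],
  [0, 0, 0, -0.5, 1.6, 101, 0.2],
  [0, 0, 0, -0.5, 1.6, 101, 0.2],
  [0, 0, 0, -0.5, 1.6, 101, -1],
  [0, 0, 0, -0.5, 1.6, 101, -1],
  [0, 0, 0, -0.5, 1.6, 101, -1],
  [0, 0, 0, -0.5, 1.6, 101, -1],
  [0, 0, 0, -0.5, 1.6, 101, -1],
  [0, 0, 0, -0.5, 1.6, 101, -1],
  [0, 0, 0, -0.5, 1.6, 101, -1],
  [0, 0, 0, -0.5, 1.6, 101, -1],
  [0, 0, 0, -0.5, 1.6, 101, -1],
  [0, 0, 0, -0.5, 1.6, 101, -1],
  [0, 0, 0, -0.5, 1.6, 101, -1],
  [0, 0, 0, -0.5, 1.6, 101, -1],
], force=50)

```text
time: 14.32
ee_pos: [0.4859, 0.3743, 0.03]
eef_rot: [0.663, 0.749, 0.0, -0.0]
ft_force: [-2.7, -1.1, 6.0]
width: 0.0119
grip_force: 50.0
```

Run:
```python
from h import *
goal((.480,.374,.15,7),(.515,.1925,.15,-10.2))
print(r.read_state()['grip_force'])
```

```text
t 14.32 tcp [0.4859 0.3743 0.03  ] w 0.0119 ft [-2.7 -1.1  6. ] q [-0.9   0.48  0.21  1.7  -0.12  0.97 -0.52]
goal (0.48, 0.374, 0.15, 7) row [-0.0, -0.0, 0.0] [0.4, -5.9, -120.0]
goal (0.515, 0.1925, 0.15, -10.2) row [-0.0, -0.0, 0.3] [-184.0, 6.7, -120.1]
49.99842778779566
```

Request:
apply_moves([
  [0, 0, 0, 0, 0, -10, -1],
  [0, 0, 0, 0, 0, -30, -1],
  [0, 0, 0, 0, -3, -55, -1],
  [0, 0, 0, 0, -6, -80, -1],
  [0, 0, 0, 0, -8, -105, -1],
  [0, 0, 0.02, -10, -8, -120, -1],
  [0, 0, 0.05, -30, -8, -120, -1],
  [0, 0, 0.09, -55, -7, -120, -1],
  [0, 0, 0.13, -80, -5, -120, -1],
  [0, 0, 0.17, -105, -2, -120, -1],
  [0, 0, 0.21, -130, 1, -120, -1],
  [0, 0, 0.26, -155, 4, -120, -1],
  [0, 0, 0.3, -174, 6, -120, -1],
  [0, 0, 0.3, -184, 7, -120, -1],
  [0, 0, 0.3, -184, 7, -120, -1],
  [0, 0, 0.3, -184, 7, -120, -1],
  [0, 0, 0.3, -184, 7, -120, -1],
])

```text
time: 15.73
ee_pos: [0.5151, 0.1938, 0.1495]
eef_rot: [0.767, 0.642, 0.0, -0.0]
ft_force: [-0.6, -0.4, -6.7]
width: 0.0117
grip_force: 50.0
```

Run:
```python
from h import *
c=cam('wrist'); save(c,'w7.png'); P=cloud(c); np.savez('w7.npz',P=P,px=c['pixels'])
Q=P.reshape(-1,3)
a=np.radians(-10.28); X=np.array([np.cos(a),np.sin(a)]); Y=np.array([-X[1],X[0]])
L=(Q[:,:2]-[.6666,.1648]); lx=L@X; ly=L@Y
k=(abs(lx)<.08)&(abs(ly)<.12)&(Q[:,2]>.142)&(Q[:,2]<.156); print('rim',k.sum(),'z',np.median(Q[k,2]))
for s in (-1,1):
    j=k&(ly*s>.08)&(lx<.05)
    if j.sum()>20:
        print(s,j.sum(),'ly range',np.percentile(ly[j],[1,50,99]),'lx',np.percentile(lx[j],[1,99]))
        print(cv2.fitLine((Q[j,:2]*1000).astype(np.float32),cv2.DIST_HUBER,0,.01,.01).ravel())
j=(abs(lx)<.05)&(abs(abs(ly)-.080)<.006)&(Q[:,2]<.145)&(Q[:,2]>.04)
for s in(-1,1):print('ledges',s,np.histogram(Q[j&(ly*s>0),2],bins=np.arange(.04,.15,.004))[0])
goal((.515,.1925,.15,-10.28))
```

```text
rim 2317 z 0.1493267519459631
1 2317 ly range [0.08767807 0.09123525 0.09541926] lx [-0.06362397 -0.01685712]
[ 9.8221081e-01 -1.8778169e-01  6.4176978e+02  2.6210287e+02]
ledges -1 [   0    0    0    0    0    0    0    0    0    0    0    0   90 1396
    0    0    0    0    0    0    0    0    0    0    0    0    0]
ledges 1 [   0    0    0   26  159    0    0    0    0    0    0    0    2  451
    1    0    0    0    0    0    0    0    3 2727    6    0    0]
t 15.78 tcp [0.5151 0.1939 0.1494] w 0.0114 ft [ 0.8  0.2 -6.7] q [-0.76  0.22  0.36  1.77 -0.09  1.16 -0.55]
goal (0.515, 0.1925, 0.15, -10.28) row [-0.0, -0.001, 0.004] [-1.4, 0.2, -0.6]
```

View pics/w7.png

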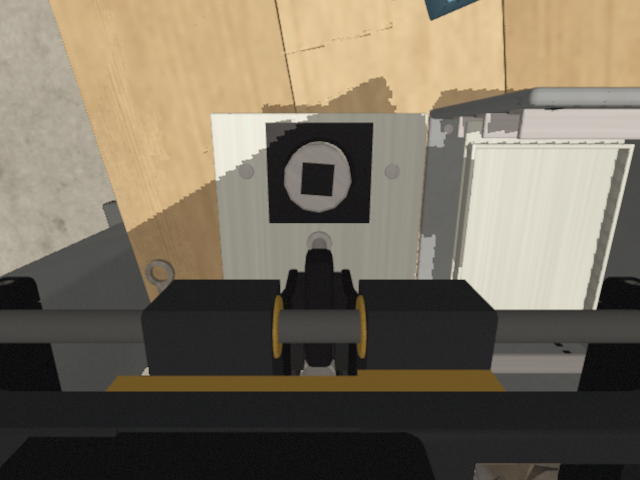

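The wrist view shows the tray level in the grip. The thick socket is seated at (318,178), and the rack's left cheek rim at (580,97) is in the same view, so I compare the tray and rack directly.

Run:
```python
from h import *
d=np.load('w7.npz'); P=d['P']
a=np.radians(-10.4); X=np.array([np.cos(a),np.sin(a)]); Y=np.array([-X[1],X[0]])
L=(P[...,:2]-[.6666,.1648]); lx=L@X; ly=L@Y; z=P[...,2]
t=(z>.118)&(z<.132); t[:,:200]=0; t[:,440:]=0; t[:105]=0; t[280:]=0
print('sheet z med',np.median(z[t]),[np.median(z[t&(abs(ly-y)<.01)]) for y in (.03,.05,.07,.09)],[np.median(z[t&(abs(lx-x)<.01)]) for x in (-.19,-.17,-.12,-.105)])
us=range(225,420,5); top=[]
for u in us:
    v=np.where(t[:,u])[0]; 
    if len(v): top.append((lx[v[0],u],ly[v[0],u]))
top=np.array(top); print('left edge: ly',np.median(top[:,1]),'slope',np.polyfit(top[:,0],top[:,1],1)[0])
rows=range(125,265,5); e=[(lx[v,np.where(t[v])[0].max()],lx[v,np.where(t[v])[0].min()],ly[v,np.where(t[v])[0].max()]) for v in rows]
e=np.array(e); print('front lx',np.median(e[:,0]),'rear',np.median(e[:,1]),'slopes',np.polyfit(e[:,2],e[:,0],1)[0],np.polyfit(e[:,2],e[:,1],1)[0])
k=(z>.142)&(z<.156)&(abs(lx)<.08)&(ly>.08)&(ly<.11); 
us=[(lx[np.where(k[:,u])[0],u].mean(),ly[np.where(k[:,u])[0],u].min(),ly[np.where(k[:,u])[0],u].max()) for u in range(530,640,4) if k[:,u].sum()>4]; us=np.array(us)
print('cheek in/out',np.median(us[:,1:],0),'slope',np.polyfit(us[:,0],us[:,1],1)[0],np.polyfit(us[:,0],us[:,2],1)[0],'front lx',lx[k].min())
for lo,hi in((.089,.098),(.129,.138)):
    k2=(z>lo)&(z<hi)&(abs(lx)<.05)&(abs(ly)>.074)&(abs(ly)<.086); print(np.median(z[k2]))
```

```text
sheet z med 0.12335780870096597 [np.float64(0.12333626661167583), np.float64(0.12342266633987162), np.float64(0.12339171021478765), np.float64(0.12336879344882927)] [np.float64(0.12335780312083222), np.float64(0.12327635988610208), np.float64(0.12340386649450802), np.float64(0.1233805706313569)]
left edge: ly 0.08554249028768422 slope 0.003913766290764166
front lx -0.09966737701255174 rear -0.20865080722603446 slopes -0.001617632096129843 -0.005190221080872238
cheek in/out [0.08766354 0.09526265] slope 0.004095485760981165 0.00116774353871916 front lx -0.0645624637762216
0.09393544591016284
0.1341063852812674
```

Request:
apply_moves([
  [0, 0, 0, -0.8, 0, 12, -1],
  [0, 0, 0, -0.8, 0, 22, -1],
  [0, 0, 0, -0.8, 0, 22, -1],
  [0, 0, 0, -0.8, 15, 22, -1],
  [0, 0, 0, -0.8, 30, 22, -1],
  [0, 0, 0, -0.8, 42, 22, -1],
  [0, 0, 0, -0.8, 52, 22, -1],
  [0, 0, 0, -0.8, 60, 22, -1],
  [0, 0, 0, -0.8, 65, 22, -1],
  [0, 0, 0, -0.8, 65, 22, -1],
  [0, 0, 0, -0.8, 65, 22, -1],
])

```text
time: 16.7
ee_pos: [0.5789, 0.1801, 0.1273]
eef_rot: [0.767, 0.641, -0.0, -0.0]
ft_force: [0.8, -0.5, -7.3]
width: 0.0115
grip_force: 50.0
```

```bash
cat > m.py <<'E'
from h import *
c=cam('wrist'); save(c,'w8.png'); P=cloud(c)
a=np.radians(-10.4); X=np.array([np.cos(a),np.sin(a)]); Y=np.array([-X[1],X[0]])
L=(P[...,:2]-[.6666,.1648]); lx=L@X; ly=L@Y; z=P[...,2]
k=(z>.142)&(z<.156)&(abs(lx)<.08)&(ly>.08)&(ly<.11)
us=[(lx[k[:,u],u].mean(),ly[k[:,u],u].min(),ly[k[:,u],u].max()) for u in range(200,640,4) if k[:,u].sum()>4]; us=np.array(us)
print('cheek in/out',np.median(us[:,1:],0),'slope',np.polyfit(us[:,0],us[:,1],1)[0],np.polyfit(us[:,0],us[:,2],1)[0])
t=(z>.096)&(z<.108)&(ly<.088)&(ly>0)&(lx<.06); print('sheet z',np.median(z[t]),'front',np.percentile(lx[t],99.5),'rear',np.percentile(lx[t],.5))
o=t&(lx<-.066); print('left edge outside rack',o.sum(),np.percentile(ly[o],99.5) if o.any() else None)
goal((.6666,.1648,.12,-10.3))
E
python3 m.py
```

```text
cheek in/out [0.08776552 0.09566461] slope 0.00026364889346440896 0.010605454055196785
sheet z 0.10108392108746692 front 0.058261025980159996 rear -0.14329600451922853
left edge outside rack 12544 0.08363693738815338
t 16.75 tcp [0.5787 0.1803 0.1274] w 0.0116 ft [ 0.4  0.2 -7.8] q [-0.68  0.37  0.38  1.65 -0.15  1.15 -0.44]
goal (0.6666, 0.1648, 0.12, -10.3) row [-0.001, 0.0, 0.002] [0.3, 89.3, 7.3]
```

Request:
apply_moves([
  [0, 0, 0.002, 0.4, 15, 0, -1],
  [0, 0, 0.002, 0.4, 30, 0, -1],
  [0, 0, 0.002, 0.4, 45, 0, -1],
  [0, 0, 0.002, 0.4, 58, 0, -1],
  [0, 0, 0.002, 0.4, 68, 0, -1],
  [0, 0, 0.002, 0.4, 74, 0, -1],
  [0, 0, 0.002, 0.4, 78, 0, -1],
  [0, 0, 0.002, 0.4, 80, 0, -1],
  [0, 0, 0.002, 0.4, 80, 0, -1],
])

```text
time: 17.5
ee_pos: [0.6578, 0.1665, 0.1275]
eef_rot: [0.768, 0.641, -0.0, -0.0]
ft_force: [-0.1, -0.2, -8.0]
width: 0.0115
grip_force: 50.0
```

```bash
python3 m.py
```

```text
cheek in/out [0.08798869 0.09572613] slope -0.022504137660774748 0.002503374971055842
sheet z 0.10126375492511322 front 0.05775476762213315 rear -0.06311852910564325
left edge outside rack 0 None
t 17.55 tcp [0.6577 0.1666 0.1275] w 0.0116 ft [ 0.4  0.4 -6.8] q [-0.59  0.53  0.38  1.44 -0.2   1.22 -0.36]
goal (0.6666, 0.1648, 0.12, -10.3) row [-0.0, -0.0, 0.0] [-0.2, 9.1, 7.5]
```

Request:
apply_moves([
  [0, 0, 0, 0, 4, 0, -1],
  [0, 0, 0, 0, 8, 0.5, -1],
  [0, 0, 0, 0, 8, 2, -1],
  [0, 0, 0, 0, 8, 3, -1],
  [0, 0, 0, 0, 9, 3, -1],
  [0, 0, 0, 0, 10, 3, -1],
  [0, 0, 0, 0, 10, 3, -1],
])

```text
time: 18.13
ee_pos: [0.668, 0.1645, 0.1245]
eef_rot: [0.768, 0.641, 0.0, -0.0]
ft_force: [0.5, 0.3, -6.6]
width: 0.0111
grip_force: 50.0
```

Request:
apply_moves([
  [0, 0, 0, 0, 0, 0.7, -1],
  [0, 0, 0, 0, 0, 1.2, -1],
  [0, 0, 0, 0, 1, 1.2, -1],
  [0, 0, 0, 0, 1.5, 1.2, -1],
  [0, 0, 0, 0, 2, 1.2, -1],
  [0, 0, 0, 0, 2, 1.2, -1],
])

```text
time: 18.63
ee_pos: [0.6688, 0.1646, 0.1242]
eef_rot: [0.768, 0.641, -0.001, -0.001]
ft_force: [-9.6, -0.5, 5.1]
width: 0.0116
grip_force: 50.0
```

```bash
python3 m.py
```

```text
cheek in/out [0.08801152 0.09583216] slope -0.031765246737642236 0.005427949297385474
sheet z 0.09809659356018594 front 0.05768825671087985 rear -0.05201459334219827
left edge outside rack 0 None
t 18.68 tcp [0.6688 0.1645 0.1242] w 0.0118 ft [-10.9  -0.8   4.9] q [-0.57  0.55  0.38  1.41 -0.21  1.22 -0.35]
goal (0.6666, 0.1648, 0.12, -10.3) row [-0.002, -0.0, 0.0] [-0.1, -2.2, 4.2]
```

The tray is resting on the rails and touching the back panel. I release and rise.

Request:
apply_moves([
  [0, 0, 0, 0, -0.8, -0.5, -1],
  [0, 0, 0, 0, -0.8, -0.5, -0.2],
  [0, 0, 0, 0, -0.8, -0.5, -0.2],
  [0, 0, 0, 0, -0.8, -0.5, -0.2],
  [0, 0, 0, 0, -0.8, -0.5, -0.2],
  [0, 0, 0, 0, -0.8, -0.5, -0.2],
  [0, 0, 0, 0, -0.8, -0.5, -0.2],
  [0, 0, 0, 0, -0.8, -15, -0.2],
  [0, 0, 0, 0, -0.8, -40, -0.2],
  [0, 0, 0, 0, -0.8, -75, -0.2],
  [0, 0, 0, 0, -0.8, -110, -0.2],
  [0, 0, 0, 0, -0.8, -140, -0.2],
  [0, 0, 0, 0, -0.8, -140, -0.2],
  [0, 0, 0, 0, -0.8, -140, -0.2],
])

```text
time: 19.85
ee_pos: [0.67, 0.1643, 0.2656]
eef_rot: [0.768, 0.641, 0.002, 0.001]
ft_force: [-0.4, 0.6, -0.4]
width: 0.035
grip_force: 0.0
```

```bash
python3 m.py
python3 - <<'E'
from h import *
c=cam('scene'); save(c,'s9.png'); a=c['pixels'][150:330,250:490]; cv2.imwrite('pics/s9c.png',cv2.resize(a[:,:,::-1],(800,600)))
E
```

```text
cheek in/out [0.08829505 0.09578463] slope -0.015536696770971652 -0.0003829160973916269
sheet z 0.0980294413826654 front 0.057418841915384114 rear -0.05232222254672911
left edge outside rack 0 None
t 19.9 tcp [0.6693 0.1643 0.2636] w 0.0353 ft [-0.2  0.4 -1.2] q [-0.58  0.48  0.41  1.22 -0.19  1.48 -0.37]
goal (0.6666, 0.1648, 0.12, -10.3) row [0.001, -0.001, -0.0] [-0.0, -2.8, 143.6]
```

View pics/s9c.png

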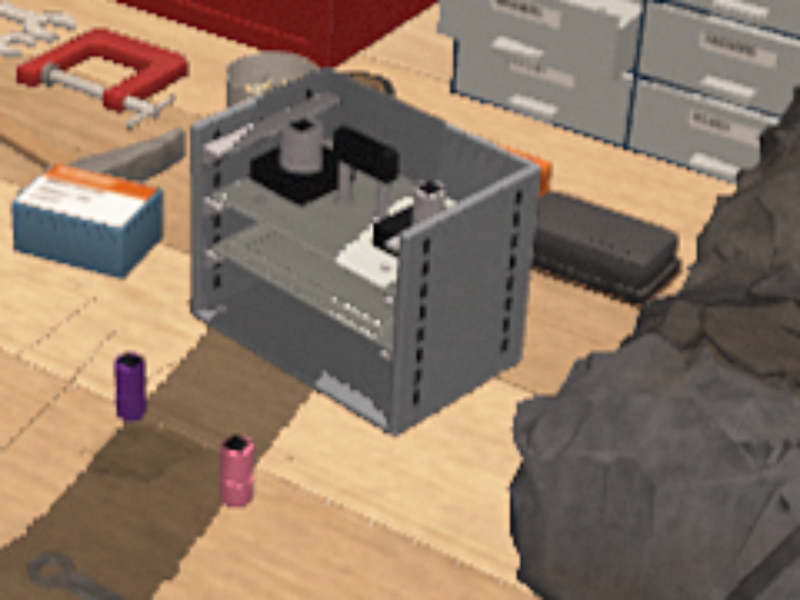

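The tray is on the middle rails and fully home, both sockets stand upright in their pockets, the gripper is clear, and the plain tray and bystanders haven't moved. I hand the job in.

```bash
python3 -c "
from bench import r
print(r.close_job())"
```

```text
the job is handed in; nothing more can be done
None
```

The job is handed in at about 20 s of the 64 s: both sockets stand in their own pockets and the socket tray is home on the middle rails and released, going by the last camera check (the hand-in returned no verdict).

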